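# Clamp a tin in the one-handed preparation board

### The job

Stand the tin upright on the white preparation board, between the rubber-faced moving jaw and the stop, then turn the blue winged key clockwise until the tin is held firmly between them, ready to be opened by a pupil with one hand. Stop as soon as it is firmly held so that the tin is not crushed; do not push the jaw by hand or hit the upright fence beside the key, leave the other things where they are, and let go of everything.

Things in the scene. Friction and masses are not known exactly. Their poses are not given: they have to be found in the camera images.
- board: White preparation board fixed on the worktop, 170 mm (x) by 280 mm (y), top face 12 mm above the worktop. Origin: centre of its underside; x points to the fence, y from the key end to the stop end, z up; yawed 0.15 to 0.65 rad. The key's vertical axis is at (+44, -100) mm; jaw and stop are both centred at x = -10 mm and face each other along y.
- fence: Upright aluminium panel, 4 mm thick and 270 mm long, along the board's +x edge; its near face is 36 mm from the key's axis, its top 70 mm above the worktop. The wing tips pass it at 8 mm. Origin: middle of its lower edge, axes as the board's. It must not be hit with more than 20 N.
- stop: Grey fixed jaw with a black rubber face, 50 mm wide, 38 mm high. Origin: on the board's top face, directly below the middle of the rubber face, which looks along the board's -y; axes as the board's. It is fixed, at a board y of 85 to 97 mm that varies from run to run.
- jaw: Grey moving jaw that slides along the board's y, top about 52 mm above the worktop. Origin: 0.5 mm above the board's top, below its front face; the pad's face is 6.5 mm further along +y. It advances 10 mm per radian of the key. At the start 70 to 91 mm are free between pad and stop. Pushing it by hand with over 15 N counts as a fault.
- pad: Black rubber face of the moving jaw, 44 mm wide, 34 mm high, on springs: it sinks 1 mm into the jaw per 10 N on the tin, solid after 3 mm. Origin: middle of its back. Firm is 12 N or more on the tin; over 70 N crushes it. The key turns at 0.25 N m while the jaw runs free, 0.37 at 12 N on the tin, 0.55 at 30 N, 0.95 at 70 N. After letting go up to about 20 N stay; so tighten to about 20 to 40 N.
- key_grip (a point): Point on the vertical axis of the blue winged key, mid-height of its wings. x axis along the wings, z up. Wings: 56 mm tip to tip, 8 mm thick, from 34 to 64 mm above the worktop, on an 18 mm hub. Clockwise seen from above (yaw decreasing) closes the jaw; 1.3 to 4 rad in all. Let go, it stays put. Its friction masks the torque at rest after fast turns: feel it in small slow steps.
- tin_place (a point): Point on the board's top face, 12 mm above the worktop, midway across the jaws (board x = -10 mm, y = 56 mm): about where the tin's underside belongs; the stop's place decides exactly.
- tin: Food tin with a printed label, 57 mm diameter, 72 mm high, standing upright; about 0.4 kg. Origin: centre of its underside. It stands on the worktop to the left or to the right of the board.
- spice_jar: Small spice jar with a black lid, 44 mm diameter, 105 mm high; stands on the other side of the board from the tin. Leave it. Origin: centre of its underside.
- bottle_opener: White opener, 174 mm long, lying on the worktop beyond the left end of the board. Leave it. Origin: its middle, underneath.
- pastry_cutter: Fluted round steel pastry cutter, 67 mm diameter, 35 mm high, at the left edge near the robot. Leave it. Origin: centre of its underside.

How it is judged:
By the outcome, as a careful person would: the job done as asked, in the order asked, and still so for the second after the job is handed in, with the robot touching nothing.
It also fails if it takes over 67 s, if anything falls off the work surface, if the arm or the gripper's body presses on something with over 40 N, if the wrist force passes 120 N, or if a joint passes its speed limit or range.

### The arm

A 6-joint arm with a two-finger parallel gripper is mounted at the origin on the work surface; the furniture and walls round the work are solid. World frame = base frame: x ahead of the robot, y to its left, z up, the work surface at z = 0. Lengths are in m, angles in rad, forces in N, time in s.
With the tool pointing down it reaches from about 0.4 to 0.925 m from the base axis. Payload 3.4 kg.
Tool frame: the origin (TCP) lies on the front face of the gripper's body, between the roots of the fingers; the fingertips stand 73 mm ahead of it and the grasp point (between the pads) lies 54 mm ahead of it; z points along the fingers, y is the line along which they close (so a half turn about z gives the same grasp; the last joint's range is limited). The gripper opens to 85 mm and grips with 20 to 120 N. Pads are 22 mm wide; open, the fingers measure 114 mm over their backs; the gripper's body (76 mm by 85 mm) begins 54 mm behind the grasp point. The pads swing forward as they close: fully open they stand 13 mm farther back than shut.
Start: joints at [-1.369, 0.307, 1.506, -0, 1.328, -0.073], TCP at [0.157, -0.553, 0.304] pointing down, gripper open.
Joint ranges: [-3.12, 3.12], [-1.05, 2.28], [0.14, 2.33], [-1.42, 4.57], [0.1, 2.73], [-2.68, 2.68]. Speed limits (rad/s): [2.57, 2.57, 3.14, 3.14, 3.14, 3.14].

### API

Orientations are given as a unit quaternion [x, y, z, w].
In Python, from cell import manip gives the robot as it stands.
- The arm moves only by the tool drive_effector, called after "Call:" as name(argument=value, ...) on one line, values as JSON. Schema: {"type":"object","properties":{"segments":{"type":"array","items":{"type":"number"},"minItems":7,"maxItems":70},"only":{"type":"string"},"quiet":{"type":"boolean"},"lines":{"type":"string"}},"required":["segments"],"additionalProperties":false}. segments is one flat list of numbers that holds 1 to 10 rows one after another, with no inner brackets; each row has 7 numbers: dx, dy, dz in m, then a rotation vector rx, ry, rz in rad, then the finger opening in m; each row is the pose to reach, as a shift and turn from the pose commanded when the call began, along the tool's axes at that moment; what a row does not reach only later rows make up. A row lasts 1/8 s, in which the tool goes at most 0.0625 m and 0.188 rad, less where a joint would pass 70% of its speed; a pose out of reach is approached as far as the arm can. The fingers move at their own pace and stop on an object; the grip force is fixed at half the most. Time passes only in rows, so rows that do not move let the fingers close. The tool returns the time, the measured TCP pose, the force, the opening and the grip force at its end. only (a regular expression) keeps the lines of the reply that match it, lines (a string "A,B") keeps lines A to B, and quiet returns only ok. Input that does not fit is refused with a message, and nothing moves.
- manip.read_state(): the state, without advancing time (a new reading comes with each control period).
- manip.camera(name): name is "scene" or "top" or "wrist"; returns a dict with "img" (400x640x3 uint8, red, green, blue), "mtx" (3x3 intrinsics, pixels), "R" (3x3) and "t" (3): a world point X has camera coordinates R X + t; the wrist camera has in their place "hand_eye" (4x4, takes a point from camera to tool coordinates, whose origin is the TCP and whose axes are the flange's). Camera axes: x right, y down, z forward; pixel columns grow to the right and rows downward; lengths in m; the calibration is good to about 2 mm. A picture is of the moment at which its call begins: read the wrist's pose just before it. There is no depth.
- manip.hand_in(): hands the job in; it is judged then, once.
The state is a dict: "t": time; "joint_positions": joint angles; "joint_vel": joint speeds; "effort": joint torques, N m; "tool_pos": TCP position; "orientation": TCP orientation; "wrist_force": force on the tool from outside, world axes, zero at the start; "moment": the same for the moment, N m; "opening": finger opening in m; "finger_force": force on a finger pad.
Only numpy, scipy, OpenCV 4.12 (cv2) and the standard library are available. Lean on these libraries where they do the work, as an engineer would, in place of code of your own. Each camera call takes 0.05 s, during which the arm holds its last target. There are 200 camera calls.

## Working session

There is one attempt and no reset: what is moved stays moved. The work goes in short steps, Python scripts to look and compute and a tool call to move; the robot and the scene stay as the last step left them, time stands still between calls to the robot, and variables do not carry over. Pictures are saved under pics/ and viewed, at most 10 in all, crops included, and the job is handed in when it is done.

```bash
ls; mkdir -p pics
```

Run:
```python
from cell import manip
import cv2
for n in("scene","top"):
    c=manip.camera(n);cv2.imwrite(f"pics/{n}0.png",c["img"][:,:,::-1]);print(n,c["mtx"].tolist(),c["R"].round(3).tolist(),c["t"].round(3).tolist())
print(manip.read_state())
```

```text
cell.py
pics
scene [[458.2563496801125, 0.0, 313.39421968250764], [0.0, 458.2563496801125, 195.49073102434156], [0.0, 0.0, 1.0]] [[-0.822, -0.569, 0.008], [-0.28, 0.391, -0.877], [0.496, -0.723, -0.481]] [0.388, 0.203, 0.922]
top [[490.35667658722616, 0.0, 316.2282875779566], [0.0, 490.35667658722616, 203.69980190600742], [0.0, 0.0, 1.0]] [[-0.017, -1.0, -0.008], [-0.994, 0.018, -0.104], [0.104, 0.006, -0.995]] [0.01, 0.472, 1.569]
{'t': 0.1, 'joint_positions': array([-1.36849222e+00,  3.07500445e-01,  1.50754827e+00,  2.38724127e-05,
        1.32838187e+00, -7.35109825e-02]), 'joint_vel': array([-0.00172826, -0.00232433, -0.00239599,  0.00039943, -0.00150713,
        0.00046523]), 'effort': array([ 7.14496618e-04, -4.58527565e+01, -2.52608174e+01, -1.95038101e-04,
        5.56397325e-03, -3.29076755e-06]), 'tool_pos': array([ 0.15646903, -0.55279345,  0.30306965]), 'orientation': array([ 9.90505793e-01,  1.37467921e-01, -4.75767338e-05, -9.17805658e-04]), 'wrist_force': array([-0.35115429, -0.97165276,  0.77476786]), 'moment': array([-0.0058813 , -0.04633318, -0.04113464]), 'finger_force': 0.0, 'opening': 0.08560793144707338}
```

View pics/scene0.png

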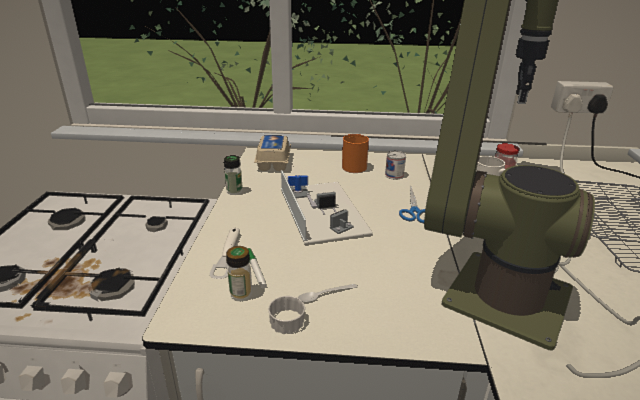

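View pics/top0.png

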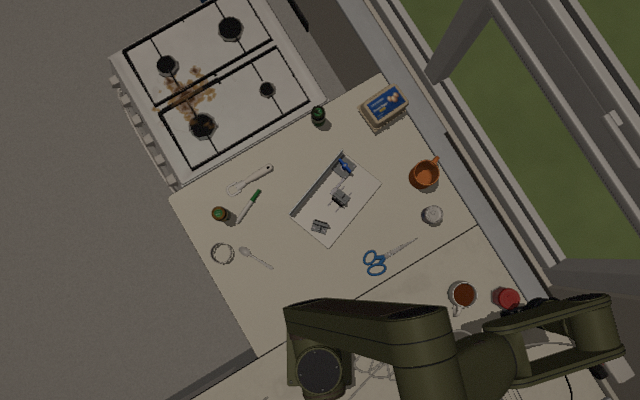

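Run:
```python
from cell import manip
import cv2
print(manip.camera("wrist")["hand_eye"].round(4).tolist(),manip.camera("wrist")["mtx"].tolist())
```

```text
[[-0.0011, -0.9544, -0.2984, 0.0739], [1.0, -0.0011, -0.0003, -0.0003], [-0.0, -0.2984, 0.9544, -0.0693], [0.0, 0.0, 0.0, 1.0]] [[283.7063624768162, 0.0, 319.12515571714874], [0.0, 283.7063624768162, 200.39514016378428], [0.0, 0.0, 1.0]]
```
Scene: tin around scene (396,165), top (432,215). Fits "right of the board". Board in top: (345,200). Robot is at bottom: base. Top camera: px u ~ -y. So right of the board is -y.

The top view shows the board centred near (335,200), with the key at (345,165), the moving jaw at (340,198), the stop at (320,228) and the tin at (432,215). In the scene view, the tin is at (396,165), the key at (298,183), the moving jaw at (326,200) and the stop at (341,221).

Create h.py:
```python
import numpy as np, cv2
from cell import manip
from scipy.spatial.transform import Rotation as Ro
def fixcam(n):
    c=manip.camera(n); return c["img"],c["mtx"],c["R"],c["t"]
def wristcam():
    s=manip.read_state(); c=manip.camera("wrist"); H=c["hand_eye"]
    T=np.eye(4);T[:3,:3]=Ro.from_quat(s["orientation"]).as_matrix();T[:3,3]=s["tool_pos"]
    W=np.linalg.inv(T@H); return c["img"],c["mtx"],W[:3,:3],W[:3,3]
def ray(cam,p):
    _,K,R,t=cam; d=R.T@np.linalg.inv(K)@[p[0],p[1],1]; return -R.T@t,d/np.linalg.norm(d)
def plane(cam,p,z):
    o,d=ray(cam,p); return o+d*(z-o[2])/d[2]
def tri(obs):
    A=0;b=0
    for cam,p in obs:
        o,d=ray(cam,p);P=np.eye(3)-np.outer(d,d);A=A+P;b=b+P@o
    X=np.linalg.solve(A,b)
    r=[np.linalg.norm(np.cross(X-ray(c,p)[0],ray(c,p)[1])) for c,p in obs]
    return X,max(r)
def proj(cam,X):
    _,K,R,t=cam;q=K@(R@np.asarray(X)+t);return q[:2]/q[2]
```

Run:
```python
from h import *
s=fixcam("scene");t=fixcam("top")
for n,a,b in(("tin top",(396,154),(432.5,212)),("key",(298,178),(346,165)),("jaw",(326,195),(341,196)),("stop",(341,213),(320,226))):
    print(n,tri([(s,a),(t,b)]))
for p in((343,152),(381,184),(330,248),(290,214)):print(plane(t,p,0.01))
for n,c,x,y,w,h in(("s",s,270,140,150,110),("t",t,280,140,170,115)):
    cv2.imwrite(f"pics/{n}z.png",cv2.resize(c[0][y:y+h,x:x+w,::-1],None,fx=4,fy=4,interpolation=2))
```

```text
tin top (array([ 0.43099133, -0.36483473,  0.07286624]), np.float64(0.0035619648624355517))
key (array([ 0.59181892, -0.09670398,  0.05480261]), np.float64(0.0002663810468875621))
jaw (array([ 0.49140161, -0.08022293,  0.0411352 ]), np.float64(0.002656367873738933))
stop (array([ 0.39811279, -0.00931637,  0.05262667]), np.float64(0.0005790732466089286))
[ 0.64411013 -0.09018383  0.01      ]
[ 0.53481583 -0.2126843   0.01      ]
[ 0.32804117 -0.04083122  0.01      ]
[0.44109493 0.0878494  0.01      ]
```

Call:
drive_effector(segments=[0.374, -0.258, -0.03, 0, 0, 0, 0.085, 0.374, -0.258, -0.03, 0, 0, 0, 0.085, 0.374, -0.258, -0.03, 0, 0, 0, 0.085, 0.374, -0.258, -0.03, 0, 0, 0, 0.085, 0.374, -0.258, -0.03, 0, 0, 0, 0.085, 0.374, -0.258, -0.03, 0, 0, 0, 0.085, 0.374, -0.258, -0.03, 0, 0, 0, 0.085, 0.374, -0.258, -0.03, 0, 0, 0, 0.085, 0.374, -0.258, -0.03, 0, 0, 0, 0.085, 0.374, -0.258, -0.03, 0, 0, 0, 0.085])

```text
t: 1.55
tool_pos: [0.4453, -0.2042, 0.3337]
orientation: [0.991, 0.137, -0.001, 0.0]
wrist_force: [-0.3, -0.6, 0.4]
opening: 0.0849
finger_force: 0.0
```

Run:
```python
from h import *
import pickle
c=wristcam();pickle.dump(c,open("w1.pkl","wb"));cv2.imwrite("pics/w1.png",c[0][:,:,::-1])
```

```text
(no output)
```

View pics/w1.png

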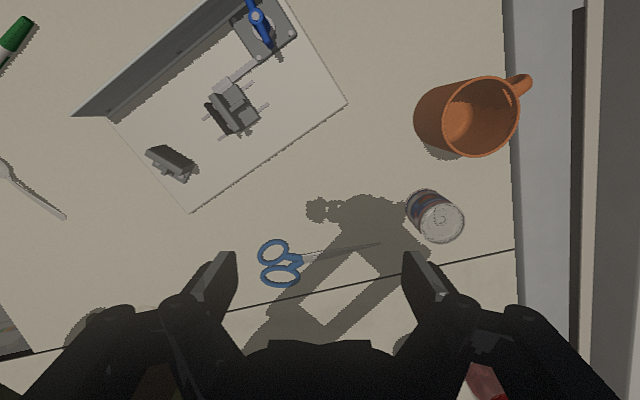

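The first wrist view shows the tin's lid centred at (442,222). It also shows the board corners at (190,213) and (347,104), the key at (258,15), the jaw at (235,105) and the stop at (172,163). I'll take a second wrist view from a shifted position.

Call:
drive_effector(segments=[0.076, -0.067, 0, 0, 0, 0, 0.085, 0.076, -0.067, 0, 0, 0, 0, 0.085, 0.076, -0.067, 0, 0, 0, 0, 0.085, 0.076, -0.067, 0, 0, 0, 0, 0.085])

```text
t: 2.1
tool_pos: [0.5003, -0.1194, 0.3337]
orientation: [0.991, 0.137, -0.001, 0.0]
wrist_force: [0.6, -0.5, 1.3]
opening: 0.085
finger_force: 0.0
```

Run:
```python
from h import *
import pickle
c=wristcam();pickle.dump(c,open("w2.pkl","wb"));cv2.imwrite("pics/w2.png",cv2.resize(c[0][:320,120:560,::-1],None,fx=1.8,fy=1.8,interpolation=2))
```

```text
(no output)
```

View pics/w2.png

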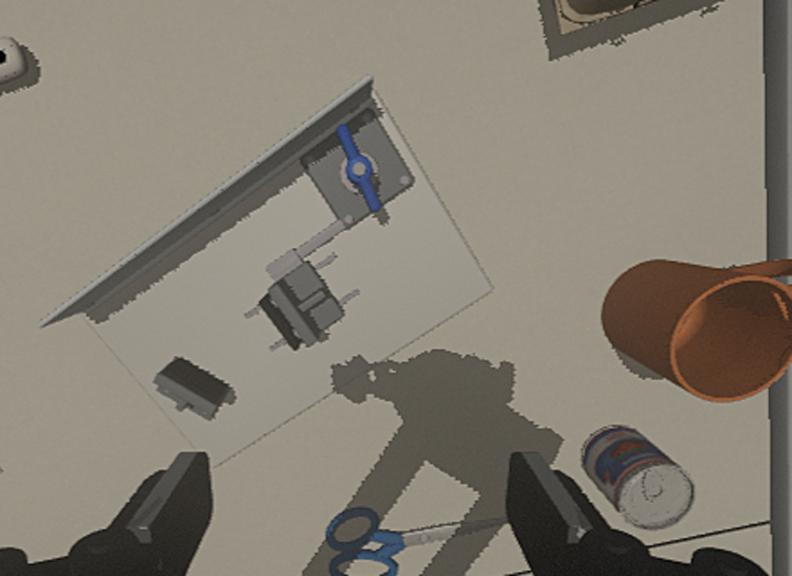

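In this crop (scale 1.8, offset 120) the key's top is at (360,169), with wing tips at (342,125) and (378,211). The tin lid is at (655,492). The board corners are at (214,467), (493,289), (375,88) and (83,316).

Run:
```python
from h import *
import pickle
a=pickle.load(open("w1.pkl","rb"));b=pickle.load(open("w2.pkl","rb"));t=fixcam("top");s=fixcam("scene")
f=lambda u,v:(u/1.8+120,v/1.8)
def sh(n,X): print(n,np.round(X[0],4),round(X[1],4))
sh("tinlid w1w2",tri([(a,(442,222.5)),(b,f(655,492))]))
sh("key",tri([(a,(258,15)),(b,f(360,169))]))
sh("key top",tri([(t,(345.5,165)),(b,f(360,169))]))
C=[plane(b,f(*p),.012)for p in((214,467),(493,289),(375,88),(83,316))]
sh("corner1",tri([(a,(190,213)),(b,f(214,467))]));sh("corner2",tri([(a,(347,104)),(b,f(493,289))]))
print(np.round(C,4))
e=C[0]-C[1];print("len",np.linalg.norm(e),"yaw",np.arctan2(e[1],e[0])-np.pi/2, [np.linalg.norm(C[i]-C[i-1]) for i in range(4)])
w=plane(b,f(342,125),.064)-plane(b,f(378,211),.064);print("wing",np.linalg.norm(w),np.arctan2(w[1],w[0]),plane(b,f(360,169),.066))
cv2.imwrite("pics/w2z.png",cv2.resize(b[0][125:240,190:335,::-1],None,fx=5,fy=5,interpolation=2))
```

```text
tinlid w1w2 [ 0.4274 -0.3747  0.0604] 0.0004
key [ 0.5907 -0.0957  0.0617] 0.0012
key top [ 0.5897 -0.0947  0.0668] 0.0005
corner1 [ 0.3264 -0.0386  0.0087] 0.0006
corner2 [ 0.5358 -0.2172  0.0078] 0.0007
[[ 0.3277 -0.0387  0.012 ]
 [ 0.5368 -0.2163  0.012 ]
 [ 0.6454 -0.0902  0.012 ]
 [ 0.4305  0.0846  0.012 ]]
len 0.2742364565629092 yaw 0.8667199492828965 [np.float64(0.1605232555080101), np.float64(0.2742364565629092), np.float64(0.16639502352638633), np.float64(0.27708934302783705)]
wing 0.05493431252313118 0.6942295127425664 [ 0.5894926  -0.09508081  0.066     ]
```

View pics/w2z.png

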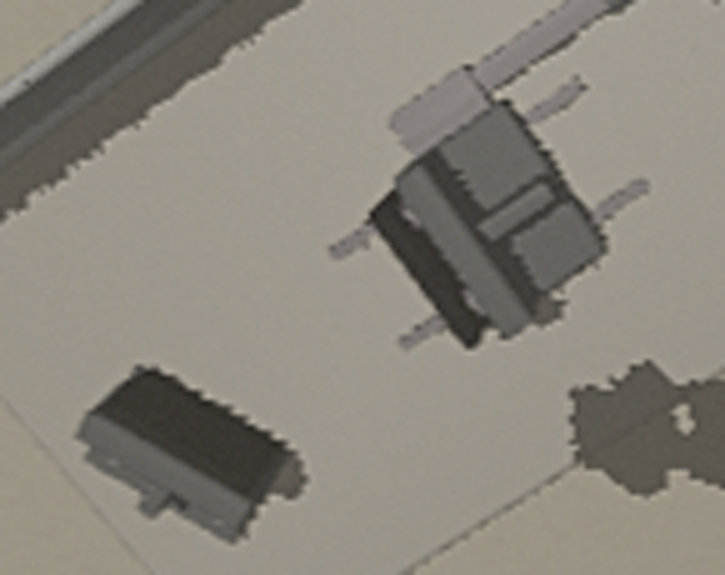

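The stop's rubber face spans (145,368) to (298,460) at its foot and (92,412) to (238,505) at its top. The pad's front top edge runs from (375,213) to (472,345).

Run:
```python
from h import *
import pickle
a=pickle.load(open("w1.pkl","rb"));b=pickle.load(open("w2.pkl","rb"));t=fixcam("top");s=fixcam("scene")
f=lambda u,v:(u/1.8+120,v/1.8); g=lambda u,v:(u/5+190,v/5+125)
print("lid tri all",tri([(a,(442,222.5)),(b,f(655,492)),(t,(433,212)),(s,(396,154))]))
for n,c,p in(("a",a,(442,222.5)),("b",b,f(655,492)),("t",t,(433,212)),("s",s,(396,154))):print(n,plane(c,p,.072).round(4))
C=np.array([plane(b,f(*p),.012)for p in((214,467),(493,289),(375,88),(83,316))])
yaw=0.867;c0=C.mean(0)
R=np.array([[np.cos(yaw),-np.sin(yaw)],[np.sin(yaw),np.cos(yaw)]])
B=lambda X:((X[:2]-c0[:2])@R*1000).round(1)
print("centre",c0);print([B(x) for x in C])
print("key",B(plane(b,f(360,169),.066)))
print("stop foot",B(plane(b,g(145,368),.013)),B(plane(b,g(298,460),.013)))
print("stop top",B(plane(b,g(92,412),.05)),B(plane(b,g(238,505),.05)))
for z in(.046,.049):print("pad",B(plane(b,g(375,213),z)),B(plane(b,g(472,345),z)))
print("tin",B(np.array([.43,-.372])))
for q in((-10,56),):print("place",c0[:2]+R@np.array(q)/1000)
```

```text
lid tri all (array([ 0.43133302, -0.36682896,  0.07190854]), np.float64(0.0033930584834138584))
a [ 0.4301 -0.368   0.072 ]
b [ 0.4326 -0.3656  0.072 ]
t [ 0.4343 -0.3651  0.072 ]
s [ 0.4286 -0.3683  0.072 ]
centre [ 0.48508876 -0.06516142  0.012     ]
[array([-81.7, 137.1]), array([ -81.8, -137.2]), array([  84.6, -138.5]), array([ 78.8, 138.6])]
key [ 44.8 -99. ]
stop foot [11.2 98.4] [-35.6  79.5]
stop top [ 11.5 100.1] [-30.5  85. ]
pad [11.8  7.5] [-30.2   7.6]
pad [12.   6.7] [-29.7   6.8]
tin [-269.6 -156.6]
place [ 0.4359237 -0.0365468]
```

The key checks against the text, measured at (44.8,-99) in the board frame against (44,-100). The stop looks turned relative to the board, so I'll look at it more closely with the tool aligned for placing.

Call:
drive_effector(segments=[-0.019, -0.0615, 0.03, 0, 0, -0.18, 0.085, -0.019, -0.0615, 0.03, 0, 0, -0.36, 0.085, -0.019, -0.0615, 0.03, 0, 0, -0.54, 0.085, -0.019, -0.0615, 0.03, 0, 0, -0.72, 0.085, -0.019, -0.0615, 0.03, 0, 0, -0.9, 0.085, -0.019, -0.0615, 0.03, 0, 0, -1.08, 0.085, -0.019, -0.0615, 0.03, 0, 0, -1.26, 0.085, -0.019, -0.0615, 0.03, 0, 0, -1.44, 0.085, -0.019, -0.0615, 0.03, 0, 0, -1.62, 0.085, -0.019, -0.0615, 0.03, 0, 0, -1.8, 0.085])

```text
t: 3.6
tool_pos: [0.4658, -0.0645, 0.304]
orientation: [0.506, 0.863, -0.0, 0.0]
wrist_force: [0.2, 0.4, -0.2]
opening: 0.0847
finger_force: 0.0
```

Call:
drive_effector(segments=[0, 0, 0, 0, 0, -0.18, 0.085, 0, 0, 0, 0, 0, -0.363, 0.085, 0, 0, 0, 0, 0, -0.363, 0.085])

```text
t: 3.98
tool_pos: [0.4658, -0.0645, 0.304]
orientation: [0.345, 0.938, -0.0, 0.0]
wrist_force: [-0.4, 0.2, 0.2]
opening: 0.0848
finger_force: 0.0
```

Run:
```python
from h import *
import pickle
c=wristcam();pickle.dump(c,open("w3.pkl","wb"));cv2.imwrite("pics/w3.png",cv2.resize(c[0][20:340,130:510,::-1],None,fx=1.8,fy=1.8,interpolation=2))
print(manip.read_state()["joint_positions"])
```

```text
[-2.27066860e-01  1.59826010e-01  1.71210893e+00 -6.86985047e-05
  1.26950395e+00 -1.09096579e+00]
```

View pics/w3.png

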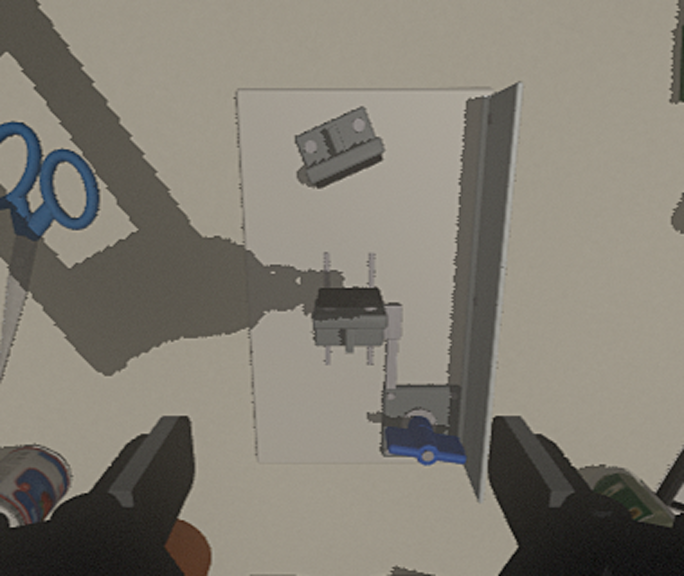

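The view confirms that the stop is turned about 22° on the board, its face looking down and to the right. Its foot corner is near (308,187) and the other end near (382,157). The pad is square at (350,290), and the key hub is at (428,456).

Run:
```python
from h import *
import pickle
b=pickle.load(open("w2.pkl","rb"));c=pickle.load(open("w3.pkl","rb"));t=fixcam("top")
f=lambda u,v:(u/1.8+120,v/1.8); k=lambda u,v:(u/1.8+130,v/1.8+20);g=lambda u,v:(u/5+190,v/5+125)
print("key",tri([(b,f(360,169)),(c,k(428,456)),(t,(345.5,165))]))
print("mug",plane(t,(424,174),.09))
C=np.array([plane(c,k(*p),.012)for p in((237,89),(258,462))])
e=C[0]-C[1];yaw=np.arctan2(e[1],e[0])-np.pi/2;print(C.round(4),np.linalg.norm(e),yaw)
yaw=.867;R=np.array([[np.cos(yaw),-np.sin(yaw)],[np.sin(yaw),np.cos(yaw)]])
c0=np.array([.5895,-.0949])-R@[.044,-.1];print("c0 from key",c0)
B=lambda X:((X[:2]-c0)@R*1000).round(1)
print([B(x) for x in C])
for p in((306,172),(383,147),(365,106),(296,136)):print("stop top",B(plane(c,k(*p),.05)))
print("stop foot w2",B(plane(b,g(145,368),.013)),B(plane(b,g(298,460),.013)))
print("pad",[B(plane(c,k(*p),.047)) for p in((318,290),(384,290))])
cv2.imwrite("pics/w3z.png",cv2.resize(c[0][70:130,285:350,::-1],None,fx=8,fy=8,interpolation=2))
```

```text
key (array([ 0.59009963, -0.09444478,  0.06406007]), np.float64(0.0007922744822917546))
mug [ 0.5525604  -0.33782054  0.09      ]
[[ 0.3262 -0.0359  0.012 ]
 [ 0.5365 -0.215   0.012 ]] 0.27634525419883543 0.8652994322855583
c0 from key [ 0.48478777 -0.06373354]
[array([-81.4, 139. ]), array([ -81.9, -137.4])]
stop top [-35.4  87.8]
stop top [ 11. 102.]
stop top [-1.000e-01  1.247e+02]
stop top [-40.9 108.3]
stop foot w2 [10.3 97.3] [-36.5  78.3]
pad [array([-29.4,  13.6]), array([13.8, 13.5])]
```

View pics/w3z.png

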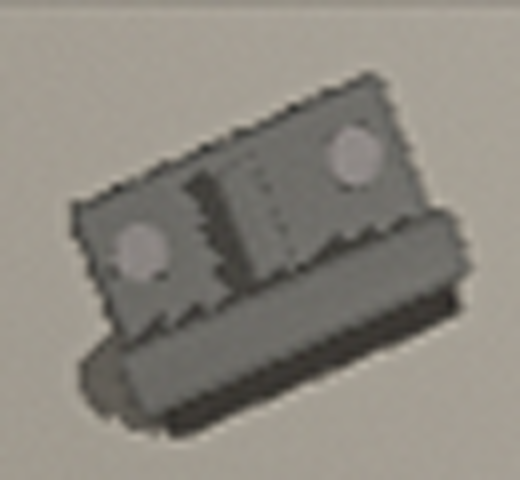

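The stop is turned 22°, with its rubber front edge running from (180,435) to (465,312) in the crop. That puts its face at about y=87 at x=-10 mm. I'll place the tin at about (-8, 54.5) mm, just short of contact. First, the tin.

Call:
drive_effector(segments=[-0.169, -0.253, 0.06, 0, 0, 0, 0.085, -0.169, -0.253, 0.06, 0, 0, 0, 0.085, -0.169, -0.253, 0.06, 0, 0, 0, 0.085, -0.169, -0.253, 0.06, 0, 0, 0, 0.085, -0.169, -0.253, 0.06, 0, 0, 0, 0.085, -0.169, -0.253, 0.06, 0, 0, 0, 0.085, -0.169, -0.253, 0.06, 0, 0, 0, 0.085])

```text
t: 4.95
tool_pos: [0.431, -0.3662, 0.2435]
orientation: [0.346, 0.938, 0.001, -0.001]
wrist_force: [-0.5, 0.4, 0.7]
opening: 0.0849
finger_force: 0.0
```

Run:
```python
from h import *
c=wristcam();cv2.imwrite("pics/w4.png",c[0][:,:,::-1])
s=manip.read_state();R=Ro.from_quat(s["orientation"]).as_matrix();print(R.round(3).tolist(),R.T@(np.array([.4313,-.3668,.1])-s["tool_pos"]),s["tool_pos"])
print("expected lid px",proj(c,[.4313,-.3668,.072]))
```

```text
[[-0.762, 0.647, -0.0], [0.647, 0.762, 0.001], [0.001, 0.001, -1.0]] [-0.0010613  -0.00106174  0.14378277] [ 0.43124548 -0.36546723  0.24378442]
expected lid px [320.81963377 204.03999229]
```

View pics/w4.png

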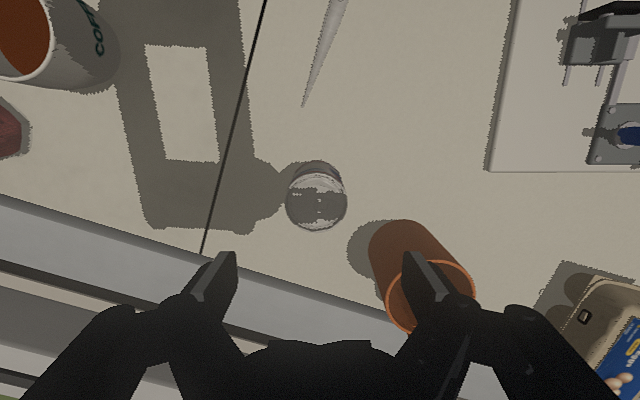

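The tin lid is at (317,202), within 4 px of the expected place, and the mug's rim at (430,290) is clear of the fingers. I'll descend and grip.

Call:
drive_effector(segments=[0, -0.003, 0.06, 0, 0, 0, 0.085, 0, -0.003, 0.11, 0, 0, 0, 0.085, 0, -0.003, 0.144, 0, 0, 0, 0.085, 0, -0.003, 0.144, 0, 0, 0, 0.085, 0, -0.003, 0.144, 0, 0, 0, 0.04, 0, -0.003, 0.144, 0, 0, 0, 0.04, 0, -0.003, 0.144, 0, 0, 0, 0.04, 0, -0.003, 0.144, 0, 0, 0, 0.04, 0, -0.003, 0.144, 0, 0, 0, 0.04, 0, -0.003, 0.144, 0, 0, 0, 0.04])

```text
t: 6.25
tool_pos: [0.4307, -0.3694, 0.1024]
orientation: [0.344, 0.939, -0.001, 0.002]
wrist_force: [0.1, 2.0, 6.4]
opening: 0.056
finger_force: 64.7
```

Call:
drive_effector(segments=[0, 0, -0.05, 0, 0, 0, 0.04, 0.01, 0.013, -0.09, 0, 0, 0, 0.04, 0.05, 0.06, -0.09, 0, 0, 0, 0.04, 0.09, 0.11, -0.09, 0, 0, 0, 0.04, 0.13, 0.16, -0.09, 0, 0, 0, 0.04, 0.17, 0.21, -0.09, 0, 0, 0, 0.04, 0.20, 0.245, -0.09, 0, 0, 0, 0.04, 0.2104, 0.2595, -0.09, 0, 0, 0, 0.04, 0.2104, 0.2595, -0.09, 0, 0, 0, 0.04, 0.2104, 0.2595, -0.09, 0, 0, 0, 0.04])

```text
t: 7.5
tool_pos: [0.4367, -0.035, 0.1901]
orientation: [0.344, 0.939, -0.0, 0.0]
wrist_force: [0.6, -0.7, -5.5]
opening: 0.0561
finger_force: 67.5
```

Run:
```python
from h import *
s=manip.read_state();R=Ro.from_quat(s["orientation"]).as_matrix();print(s["tool_pos"],R.T@(np.array([.4383,-.0353,.1144])-s["tool_pos"]))
c=wristcam();cv2.imwrite("pics/w5.png",c[0][:,:,::-1])
```

```text
[ 0.43665437 -0.03499971  0.19014798] [-0.00139618  0.00084498  0.07574888]
```

View pics/w5.png

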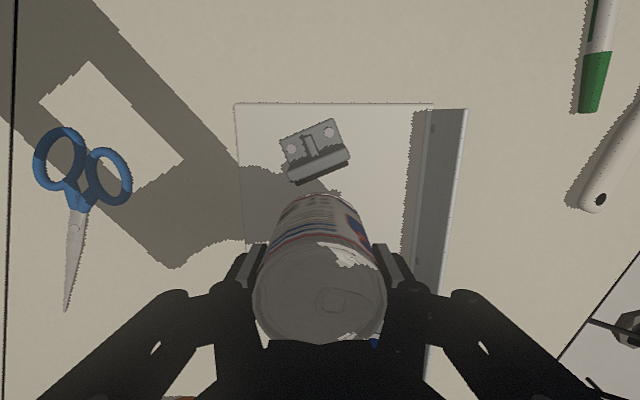

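The tin is held upright between the fingers, lid at (318,295), with the stop ahead at (315,150). I'll lower it in stages.

Call:
drive_effector(segments=[-0.001, 0.001, 0.03, 0, 0, 0, 0.04, -0.001, 0.001, 0.055, 0, 0, 0, 0.04, -0.001, 0.001, 0.066, 0, 0, 0, 0.04, -0.001, 0.001, 0.071, 0, 0, 0, 0.04, -0.001, 0.001, 0.073, 0, 0, 0, 0.04, -0.001, 0.001, 0.073, 0, 0, 0, 0.04])

```text
t: 8.3
tool_pos: [0.4388, -0.0348, 0.1173]
orientation: [0.344, 0.939, 0.0, 0.001]
wrist_force: [2.4, -1.5, -6.6]
opening: 0.0561
finger_force: 67.6
```

Run:
```python
from h import *
c=wristcam();cv2.imwrite("pics/w6.png",cv2.resize(c[0][80:310,200:470,::-1],None,fx=2.5,fy=2.5,interpolation=2))
```

```text
(no output)
```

View pics/w6.png

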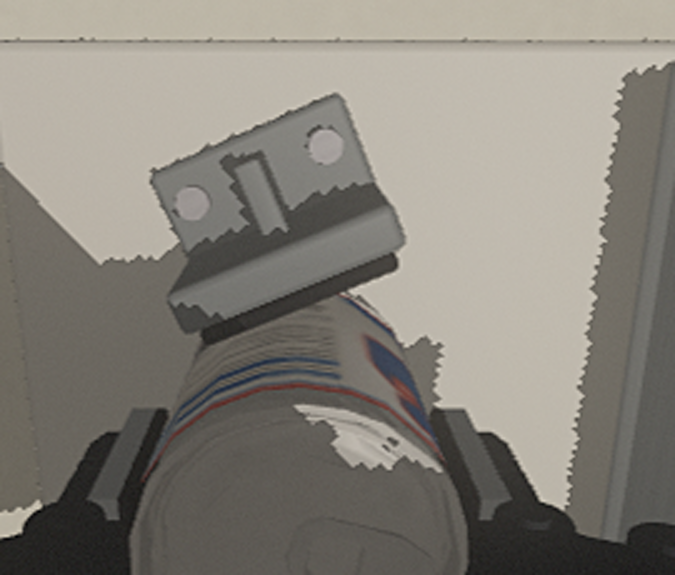

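The tin (lid near (300,470)) just meets the stop's rubber face, whose edge runs from (205,335) to (395,262). I'll back off 1 mm and set it down.

Call:
drive_effector(segments=[-0.0015, 0, 0, 0, 0, 0, 0.04, -0.0015, 0, 0.001, 0, 0, 0, 0.04, -0.0015, 0, 0.002, 0, 0, 0, 0.04, -0.0015, 0, 0.003, 0, 0, 0, 0.04, -0.0015, 0, 0.003, 0, 0, 0, 0.04])

```text
t: 8.98
tool_pos: [0.4389, -0.0353, 0.1144]
orientation: [0.344, 0.939, 0.0, -0.0]
wrist_force: [-1.5, 2.5, 5.3]
opening: 0.056
finger_force: 68.5
```

Call:
drive_effector(segments=[0, 0, 0, 0, 0, 0, 0.06, 0, 0, 0, 0, 0, 0, 0.075, 0, 0, 0, 0, 0, 0, 0.08, 0, 0, 0, 0, 0, 0, 0.08, 0, 0, -0.03, 0, 0, 0, 0.08, 0, 0, -0.08, 0, 0, 0, 0.08, 0, 0, -0.13, 0, 0, 0, 0.08, 0, 0, -0.13, 0, 0, 0, 0.05, 0, 0, -0.13, 0, 0, 0, 0.03, 0, 0, -0.13, 0, 0, 0, 0.024])

```text
t: 10.22
tool_pos: [0.4381, -0.0353, 0.2425]
orientation: [0.344, 0.939, -0.0, -0.002]
wrist_force: [-0.0, -0.3, -1.0]
opening: 0.0255
finger_force: 0.0
```

Run:
```python
from h import *
s=manip.read_state();R=Ro.from_quat(s["orientation"]).as_matrix();print(s["joint_positions"][5],s["tool_pos"],s["opening"])
c=wristcam()
# find tin lid via blob? print expected
psi=np.arctan2(R[1,0],R[0,0]);print("psi",psi)
t=np.array([.5898,-.0946,.2]);print("to key hover",R.T@(t-s["tool_pos"]),"dpsi",.694+np.pi-psi)
import pickle;pickle.dump(c,open("w7.pkl","wb"))
```

```text
-1.044432088687114 [ 0.43812243 -0.03525694  0.24246299] 0.025512894393732704
psi 2.4387779452517426
to key hover [-0.15421423  0.05283056  0.04192485] dpsi 1.3968147083380504
```

Call:
drive_effector(segments=[-0.05, 0.018, 0, 0, 0, -0.18, 0.024, -0.1, 0.035, 0, 0, 0, -0.36, 0.024, -0.154, 0.053, 0, 0, 0, -0.54, 0.024, -0.154, 0.053, 0, 0, 0, -0.72, 0.024, -0.154, 0.053, 0, 0, 0, -0.9, 0.024, -0.154, 0.053, 0, 0, 0, -1.08, 0.024, -0.154, 0.053, 0, 0, 0, -1.26, 0.024, -0.154, 0.053, 0, 0, 0, -1.397, 0.024, -0.154, 0.053, 0, 0, 0, -1.397, 0.024])

```text
t: 11.4
tool_pos: [0.5905, -0.0944, 0.2423]
orientation: [-0.339, 0.941, 0.001, -0.001]
wrist_force: [-0.8, 0.5, -0.3]
opening: 0.0243
finger_force: 0.0
```

Create key.py:
```python
from h import *
def look(c,z=.064,crop=(slice(110,300),slice(220,420))):
    im=c[0].astype(int);m=((im[...,2]>im[...,0]+25)&(im[...,2]>im[...,1]+15)).astype(np.uint8)
    M=np.zeros_like(m);M[crop]=m[crop];n,l,st,ce=cv2.connectedComponentsWithStats(M)
    if n<2:print("none");return
    i=1+st[1:,4].argmax();print(n-1,st[i],ce[i]);
    return (l==i).astype(np.uint8)
```

Run:
```python
from key import *
s=manip.read_state();c=wristcam();m=look(c)
print(s["joint_positions"].round(3),s["tool_pos"],s["opening"])
ct=max(cv2.findContours(m,0,1)[0],key=cv2.contourArea)
r=cv2.minAreaRect(ct);bx=cv2.boxPoints(r);print(r)
P=np.array([plane(c,p,.064) for p in bx]);print(P.round(4),P.mean(0))
print("expected key px",proj(c,[.5898,-.0946,.064]))
for p in c[0][150:250:6,270:370:5]: print("".join("#" if (q[2]>q[0]+25 and q[2]>q[1]+15) else "." for q in p.astype(int)))
```

```text
3 [310 172  18  57 503] [318.28827038 199.60039761]
[-0.229  0.39   1.541 -0.     1.213 -2.493] [ 0.59048936 -0.09443395  0.24232161] 0.02427633300119267
((318.25, 200.25), (55.10863494873047, 17.258220672607422), 78.69007110595703)
[[ 0.5787 -0.1193  0.064 ]
 [ 0.5667 -0.1096  0.064 ]
 [ 0.5999 -0.0688  0.064 ]
 [ 0.6127 -0.0789  0.064 ]] [ 0.58948067 -0.09414491  0.064     ]
expected key px [317.78891973 201.00618334]
....................
....................
....................
....................
.........##.........
.........##.........
.........##.........
.........##.........
........#..#........
...........#........
.........##.........
.........##.........
.........##.........
..........#.........
....................
....................
....................
```

The key's centre is confirmed from the blue mask. I'll descend and grip it.

Call:
drive_effector(segments=[0.0005, 0.0005, 0.06, 0, 0, 0, 0.03, 0.0005, 0.0005, 0.1, 0, 0, 0, 0.03, 0.0005, 0.0005, 0.12, 0, 0, 0, 0.03, 0.0005, 0.0005, 0.135, 0, 0, 0, 0.03, 0.0005, 0.0005, 0.135, 0, 0, 0, 0.03])

```text
t: 12.08
tool_pos: [0.5897, -0.0943, 0.1077]
orientation: [-0.34, 0.941, 0.001, -0.001]
wrist_force: [-0.6, -0.3, -0.1]
opening: 0.03
finger_force: 0.0
```

Call:
drive_effector(segments=[0, 0, 0, 0, 0, 0, 0, 0, 0, 0, 0, 0, 0, 0, 0, 0, 0, 0, 0, 0, 0, 0, 0, 0, 0, 0, 0, 0])

```text
t: 12.58
tool_pos: [0.591, -0.0945, 0.1102]
orientation: [-0.34, 0.94, -0.001, 0.001]
wrist_force: [-1.3, 0.6, 6.6]
opening: 0.007
finger_force: 59.7
```

```bash
python3 -c "
from cell import manip;s=manip.read_state();print(s['moment'],s['joint_positions'][5])"
```

```text
[0.25590876 0.1740568  0.18092407] -2.4944204913972707
```

Call:
drive_effector(segments=[0, 0, 0, 0, 0, 0.1, 0, 0, 0, 0, 0, 0, 0.2, 0, 0, 0, 0, 0, 0, 0.3, 0, 0, 0, 0, 0, 0, 0.4, 0, 0, 0, 0, 0, 0, 0.5, 0, 0, 0, 0, 0, 0, 0.6, 0, 0, 0, 0, 0, 0, 0.7, 0, 0, 0, 0, 0, 0, 0.8, 0, 0, 0, 0, 0, 0, 0.9, 0, 0, 0, 0, 0, 0, 1.0, 0])

```text
t: 13.82
tool_pos: [0.5907, -0.0933, 0.1102]
orientation: [0.154, 0.988, 0.001, 0.001]
wrist_force: [-0.4, 5.7, 6.8]
opening: 0.0069
finger_force: 59.9
```

Create m.py:
```python
from cell import manip;import numpy as np
s=manip.read_state();print(s['moment'].round(3),s['joint_positions'][5].round(3),s['effort'][5])
```

```bash
python3 m.py
```

Run:
```python
from h import *
c=wristcam();cv2.imwrite("pics/w8.png",c[0][:,:,::-1])
# dark pad front edge: sample profile along board y at x=-10, z=.047
yaw=.867;R=np.array([[np.cos(yaw),-np.sin(yaw)],[np.sin(yaw),np.cos(yaw)]])
for n,cam in(("w",c),("top",fixcam("top"))):
  for x in(-.02,-.0):
    v=[]
    for y in np.arange(-.03,.07,.004):
        q=np.append(np.array([.485,-.0645])+R@[x,y],.048);u=proj(cam,q).round().astype(int)
        v.append(int(cam[0][u[1],u[0]].mean()) if 0<=u[0]<640 and 0<=u[1]<400 else -1)
    print(n,x,v)
```

```text
[0.813 0.204 0.333] -1.491 -0.5701534263789654
w -0.02 [181, 174, 114, 115, 115, 114, 65, 50, 115, -1, -1, -1, -1, -1, -1, -1, -1, -1, -1, -1, -1, -1, -1, -1, -1]
w -0.0 [176, 176, 125, 126, 124, 123, 123, 47, 122, 117, 11, -1, -1, -1, -1, -1, -1, -1, -1, -1, -1, -1, -1, -1, -1]
top -0.02 [37, 38, 37, 38, 36, 38, 37, 37, 33, 41, 37, 39, 37, 36, 36, 38, 34, 30, 38, 43, 42, 41, 45, 43, 52]
top -0.0 [37, 38, 38, 39, 39, 34, 38, 42, 39, 40, 36, 38, 37, 36, 38, 35, 38, 37, 37, 34, 35, 37, 40, 39, 43]
```

Call:
drive_effector(segments=[0, 0, 0, 0, 0, 0.06, 0, 0, 0, 0, 0, 0, 0.12, 0, 0, 0, 0, 0, 0, 0.18, 0, 0, 0, 0, 0, 0, 0.24, 0, 0, 0, 0, 0, 0, 0.3, 0, 0, 0, 0, 0, 0, 0.35, 0, 0, 0, 0, 0, 0, 0.38, 0, 0, 0, 0, 0, 0, 0.4, 0, 0, 0, 0, 0, 0, 0.41, 0])

```text
t: 15.05
tool_pos: [0.5909, -0.0928, 0.1102]
orientation: [0.351, 0.937, 0.001, 0.001]
wrist_force: [-0.3, 6.3, 7.6]
opening: 0.0067
finger_force: 59.8
```

```bash
python3 m.py
```

```text
[1.091 0.088 0.234] -1.084 0.20172191318124533
```

Call:
drive_effector(segments=[0, 0, 0, 0, 0, 0.04, 0, 0, 0, 0, 0, 0, 0.08, 0, 0, 0, 0, 0, 0, 0.12, 0, 0, 0, 0, 0, 0, 0.15, 0, 0, 0, 0, 0, 0, 0.17, 0, 0, 0, 0, 0, 0, 0.18, 0, 0, 0, 0, 0, 0, 0.19, 0, 0, 0, 0, 0, 0, 0.2, 0])

```text
t: 16.05
tool_pos: [0.5911, -0.0926, 0.1102]
orientation: [0.442, 0.897, 0.002, 0.001]
wrist_force: [0.3, 8.1, 6.1]
opening: 0.0071
finger_force: 59.8
```

```bash
python3 m.py
```

```text
[1.153 0.008 0.284] -0.884 0.17509309574961662
```

Call:
drive_effector(segments=[0.0012, 0.001, 0, 0, 0, 0.03, 0, 0.0012, 0.001, 0, 0, 0, 0.06, 0, 0.0012, 0.001, 0, 0, 0, 0.09, 0, 0.0012, 0.001, 0, 0, 0, 0.12, 0, 0.0012, 0.001, 0, 0, 0, 0.13, 0, 0.0012, 0.001, 0, 0, 0, 0.14, 0, 0.0012, 0.001, 0, 0, 0, 0.15, 0])

```text
t: 16.92
tool_pos: [0.5913, -0.0923, 0.1102]
orientation: [0.508, 0.861, 0.001, 0.001]
wrist_force: [0.2, 3.5, 6.1]
opening: 0.0065
finger_force: 59.7
```

```bash
python3 m.py
```

```text
[0.555 0.092 0.2  ] -0.732 0.17031686380505562
```

Call:
drive_effector(segments=[0, 0, 0, 0, 0, 0.03, 0, 0, 0, 0, 0, 0, 0.06, 0, 0, 0, 0, 0, 0, 0.08, 0, 0, 0, 0, 0, 0, 0.09, 0, 0, 0, 0, 0, 0, 0.1, 0])

```text
t: 17.55
tool_pos: [0.5914, -0.0922, 0.1102]
orientation: [0.55, 0.835, 0.001, 0.001]
wrist_force: [2.2, 4.2, 5.8]
opening: 0.0069
finger_force: 59.7
```

```bash
python3 m.py
```

```text
[0.623 0.01  0.288] -0.632 0.24771594442427158
```

Call:
drive_effector(segments=[0, 0, 0, 0, 0, 0.03, 0, 0, 0, 0, 0, 0, 0.06, 0, 0, 0, 0, 0, 0, 0.08, 0, 0, 0, 0, 0, 0, 0.09, 0, 0, 0, 0, 0, 0, 0.1, 0])

```text
t: 18.18
tool_pos: [0.5915, -0.0922, 0.1102]
orientation: [0.591, 0.806, 0.001, 0.001]
wrist_force: [0.4, 4.0, 5.3]
opening: 0.0067
finger_force: 59.8
```

```bash
python3 m.py
```

```text
[0.59  0.026 0.44 ] -0.532 0.331577779725194
```

Create m.py:
```python
from cell import manip;import numpy as np
v=[]
for i in range(4):
    manip.camera("top");s=manip.read_state();v.append([s['moment'][2],s['effort'][5]])
print(np.mean(v,0).round(3),np.std(v,0).round(3),s['joint_positions'][5].round(3),s['t'])
```

```bash
python3 m.py
```

```text
[0.339 0.366] [0.031 0.022] -0.532 18.375
```

Call:
drive_effector(segments=[0, 0, 0, 0, 0, 0.01, 0, 0, 0, 0, 0, 0, 0.02, 0, 0, 0, 0, 0, 0, 0.03, 0, 0, 0, 0, 0, 0, 0.04, 0])

```text
t: 18.88
tool_pos: [0.5915, -0.0921, 0.1102]
orientation: [0.607, 0.794, 0.001, 0.001]
wrist_force: [0.6, 4.9, 5.1]
opening: 0.007
finger_force: 59.8
```

```bash
python3 m.py
```

```text
[0.368 0.401] [0.018 0.022] -0.492 19.075
```

Call:
drive_effector(segments=[0, 0, 0, 0, 0, 0.01, 0, 0, 0, 0, 0, 0, 0.02, 0, 0, 0, 0, 0, 0, 0.03, 0, 0, 0, 0, 0, 0, 0.04, 0])

```text
t: 19.58
tool_pos: [0.5916, -0.0921, 0.1102]
orientation: [0.623, 0.782, 0.001, 0.001]
wrist_force: [1.0, 3.9, 6.6]
opening: 0.0068
finger_force: 59.9
```

```bash
python3 m.py
```

```text
[0.419 0.437] [0.017 0.021] -0.452 19.775
```

Call:
drive_effector(segments=[0, 0, 0, 0, 0, 0.01, 0, 0, 0, 0, 0, 0, 0.02, 0, 0, 0, 0, 0, 0, 0.03, 0, 0, 0, 0, 0, 0, 0.04, 0, 0, 0, 0, 0, 0, 0.05, 0, 0, 0, 0, 0, 0, 0.06, 0, 0, 0, 0, 0, 0, 0.07, 0, 0, 0, 0, 0, 0, 0.08, 0])

```text
t: 20.78
tool_pos: [0.5917, -0.0921, 0.1102]
orientation: [0.654, 0.757, 0.001, 0.001]
wrist_force: [1.0, 4.0, 5.3]
opening: 0.0068
finger_force: 60.0
```

```bash
python3 m.py
```

```text
[0.5   0.508] [0.011 0.021] -0.372 20.975
```

Call:
drive_effector(segments=[0, 0, 0, 0, 0, 0.01, 0, 0, 0, 0, 0, 0, 0.02, 0, 0, 0, 0, 0, 0, 0.03, 0, 0, 0, 0, 0, 0, 0.035, 0, 0, 0, 0, 0, 0, 0.035, 0])

```text
t: 21.6
tool_pos: [0.5917, -0.0921, 0.1102]
orientation: [0.667, 0.745, 0.001, 0.001]
wrist_force: [0.5, 4.1, 5.9]
opening: 0.0071
finger_force: 60.6
```

```bash
python3 m.py
```

```text
[0.655 0.655] [0.02 0.  ] -0.338 21.8
```

Call:
drive_effector(segments=[0, 0, 0, 0, 0, 0, 0.015, 0, 0, 0, 0, 0, 0, 0.025, 0, 0, 0, 0, 0, 0, 0.026, 0, 0, 0, 0, 0, 0, 0.026, 0, 0, -0.02, 0, 0, 0, 0.026, 0, 0, -0.06, 0, 0, 0, 0.026, 0, 0, -0.12, 0, 0, 0, 0.026, 0, 0, -0.17, 0, 0, 0, 0.026, 0, 0, -0.17, 0, 0, 0, 0.026, 0, 0, -0.17, 0, 0, 0, 0.026])

```text
t: 23.05
tool_pos: [0.5898, -0.0929, 0.2785]
orientation: [0.667, 0.745, -0.0, -0.0]
wrist_force: [-0.5, -0.3, 0.3]
opening: 0.0259
finger_force: 0.0
```

Run:
```python
from h import *
from key import look
c=wristcam();s=manip.read_state();R=Ro.from_quat(s["orientation"]).as_matrix()
m=look(c);print(s["wrist_force"],s["tool_pos"])
cv2.imwrite("pics/w9.png",c[0][:,:,::-1])
# lid check: is tin upright; predicted lid px at place
yaw=.867;Rb=np.array([[np.cos(yaw),-np.sin(yaw)],[np.sin(yaw),np.cos(yaw)]])
p=np.append(np.array([.485,-.0645])+Rb@[-.008,.056],.084);print(p,proj(c,p),R[:,0])
```

```text
1 [314 159  16  54 422] [321.44312796 186.14218009]
[-0.99154358  0.49745462  0.7141981 ] [ 0.58939145 -0.0927839   0.27753758]
[ 0.43712917 -0.0343606   0.084     ] [158.51672833 113.31608858] [-1.09628494e-01  9.93972271e-01  8.46888521e-04]
```

The torque reached about 0.65 N m, so roughly 40 N on the tin, below the crush limit. I'll check the tin's place numerically before handing in, since the picture allowance is used.

Run:
```python
from h import *
c=wristcam();g=cv2.cvtColor(c[0],cv2.COLOR_RGB2GRAY)
yaw=.867;Rb=np.array([[np.cos(yaw),-np.sin(yaw)],[np.sin(yaw),np.cos(yaw)]])
h=cv2.HoughCircles(cv2.resize(g[40:190,80:240],None,fx=3,fy=3,interpolation=2),cv2.HOUGH_GRADIENT,1.5,30,param1=120,param2=30,minRadius=75,maxRadius=115)
for u,v,r in (h[0][:4] if h is not None else []):
    X=plane(c,(80+u/3,40+v/3),.084);print(80+u/3,40+v/3,r/3,X.round(4),((X[:2]-[.485,-.0645])@Rb*1000).round(1))
a=cv2.resize(g[70:170:3,110:215:2],None,fx=1,fy=1)
for r in a:print("".join(" .:-=+*#%@"[min(9,int(q)//26)] for q in r))
```

```text
159.75 113.75 29.25 [ 0.4377 -0.0343  0.084 ] [-7.6 55.6]
189.25 117.75 29.800001 [ 0.4637 -0.0349  0.084 ] [ 8.8 35.4]
152.25 120.75 38.05 [ 0.4307 -0.0411  0.084 ] [-17.3  56.5]
165.75 121.75 25.35 [ 0.4427 -0.0407  0.084 ] [-9.2 47.7]
*****+*********-------........:-:********************
****+*********+-------...........=*******************
***+*******-:=-----=-:..........:********************
**+*******+---=------.......... -********************
*+**********-----=*****++*+=:...-********************
*************-=*-::==++++++++*=-:::-+****************
*************+-:-+++++++++++=+-++::::::::--+*********
************=:-+=+++++++++++++++-+=-:::::.:--:=******
***********+:-+++++++++++++++=++*+=+:--::::::--::****
**********+-:++++++++++++++++++==**++=--:::::::-::=**
*********++:++++++++++++++++++++++++++=--:::::::--.=*
*********+:=+++++++++++++=+++++++++++++::-::::::-:::=
*********=-+=++++++++++++++=++++++=++*++:::-:::::--:=
*********+:++++++++++++++:=++++++++++*++---:::::::--:
*********+-=+++++++++++++-+++++++++=+**++:::::::::--:
*********+--=+++++++++++++==+++++-++++*++:::::::::--
[... 273 characters left out ...]
*******+*****+-=+=+++++++++++++++++=++=::--::::::..-
**********+****+====++++++++++++++++=+-:-----::::..=-
************+****+==++++++++++++++==+-:-----.:::.:--=
*************+*****++-=++++++++==++-::-----:::..-=-==
***************+******++++====++=:-------::::.:-====-
*****************+***************-------::::.======-:
******************+*****************+--*...:==-==--::
********************+*********************+-==-=-:::-
**********************+******************=====--:::-=
***********************+******************=-=-:::-===
*************************+******************-=**--*=-
**************************++************************+
****************************+************************
```

```bash
python3 -c "
from cell import manip;print(manip.hand_in())"
```

```text
the job is handed in; nothing more can be done
None
```

The job is handed in: the tin stands upright between the pad and the stop, which is turned about 22° on the board. I stopped turning the key at 0.65 N m, roughly 40 N on the tin, and the gripper has let go and is clear; the result of the judging was not shown.

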